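# Shim the short foot of a rocking dry-block heater

## Robot

A 6-joint arm with a two-finger parallel gripper is mounted at the origin on the work surface. World frame = base frame: x ahead of the robot, y to its left, z up, the work surface at z = 0. Lengths are in m, angles in rad, forces in N, time in s.
With the tool pointing down it reaches from about 0.35 to 0.775 m from the base axis. Payload 5.5 kg.
Tool frame: the origin (TCP) lies midway between the tips of the shut fingers; the grasp point (between the pads) lies 19 mm behind it; x points along the fingers, y is the direction in which the jaws open and shut, and the axes are right-handed (so a half turn about x gives the same grasp; the last joint's range is limited). The gripper opens to 85 mm and grips with 20 to 120 N. Pads are 22 mm wide; open, the fingers measure 114 mm over their backs; the gripper's body (76 mm by 85 mm) begins 54 mm behind the grasp point. The pads swing forward as they close: fully open they stand 13 mm farther back than shut.
Start: joints at [-1.331, 0.313, 0.046, 1.304, 0, 1.431], TCP at [0.213, -0.534, 0.231] pointing down, gripper open.
Joint ranges: [-2.76, 2.76], [-0.86, 1.69], [-1.03, 1.26], [-2.2, 2.34], [-1.47, 1.5], [-3.14, 3.14]. Speed limits (rad/s): [2.57, 2.57, 3.14, 3.14, 3.14, 3.14].

## Interface

Orientations are given as a unit quaternion [w, x, y, z].
In Python, from workcell import env, optics, order, models gives the robot as it stands. The module is installed in compiled form; this text tells all that it offers.
- The arm moves only by the tool servo_tool, never from a script. Its argument "moves" is a list of rows, each a list of 5 numbers: the shift along the tool's x, y, z in cm, then the turn about the tool's x in rad, then the closure, from -1 (fully open) to 1 (shut). A call has exactly 10 rows; each row shifts and turns the commanded pose from where the row before left it, along the tool's axes as they then stand; what a row does not reach is not made up. A row lasts 1/8 s, in which the tool goes at most 62.5 mm and 10.7 degrees, less where a joint would pass 70% of its speed; a pose out of reach is approached as far as the arm can. A call is refused whole if a number of a shift passes 6.25 or a number of a turn 0.188, either way. A call with a gripper value outside its range is refused whole. The fingers move at their own pace and stop on an object; "grip_force" is the grip in N (left out, the last holds). Time passes only in rows, so rows that do not move let the fingers close, or fill a call up. It gives the time, the measured TCP pose, the force and the opening at its end, in the units of the state.
- env.get_state(): the state, without advancing time (a new reading comes with each control period).
- optics.read_camera(name): name is "side" or "top" or "wrist"; returns a dict with "pixels" (400x640x3 uint8, blue, green, red), "vertical_fov" (degrees; the focal length in pixels is half the picture's height over the tangent of half this angle, whatever the lens; pixels are square), "cx", "cy" (the principal point, pixels), "extrinsics" (4x4, takes a point from world to camera coordinates). Camera axes: x right, y up, looking along -z (the intrinsics and any distortion apply to the point x, -y, -z); pixel columns grow to the right and rows downward; lengths in m; the calibration is good to about 2 mm. A picture is of the moment at which its call begins. There is no depth.
- order.hand_in(): hands the job in, once; it reports no verdict.
Trained networks look in a picture, given as the dict that the camera call returned (one of the last four; its "shot" number tells which), for a name from the list of things; names that differ only in an ending like _2 or _b are one class to them, and where a whole thing is asked for, a point or a joint stands for the part that bears it (a point fixed in the world has none). Each returns a list of dicts, best first, with "conf" (0 to 1); they miss things now and then, are a little off and sometimes report something else, mostly with a low value. They report only what shows in the picture. A call takes as long as a camera call. They do not tell look-alikes from the thing itself.
- models.outline_of(name, picture): "pixels" (400x640 bool, what is visible of it) and "location" ([column, row] in pixels, amid what is visible of it).
- models.pinpoint(name, picture): "location" ([column, row] in pixels: a listed point, or the origin of a listed thing).
The state is a dict: "clock": time; "joint_pos": joint angles; "qvel": joint speeds; "tau": joint torques, N m; "tcp_pos": TCP position; "orientation": TCP orientation; "wrist_force": force on the tool from outside, world axes, zero at the start; "ft_torque": the same for the moment, N m; "finger_gap": finger opening in m.
Only numpy, scipy, OpenCV 4.12 (cv2) and the standard library are available. Lean on these libraries where they do the work, as an engineer would, in place of code of your own. Each camera call takes 0.05 s, during which the arm holds its last target.

## Task

The dry-block heater on the lab bench rocks because its foot under the near left corner is too short, so it sags onto that corner. Push the orange wedge shim along the bench, thin end first, under that foot until the heater stands level and no longer rocks, then back away and leave the shim in place. Only push the shim with the fingertips, flat along the bench: do not lift or carry it, do not lift or shove the heater, and leave the tube rack, bottle and tip box alone.

Things in the scene. Friction and masses are not known exactly. Their poses are not given: they have to be found in the camera images.
- heater: Cream dry-block heater, about 2.6 kg, loose. Housing 260 x 220 mm; when level its underside is 24 mm, front deck 70 mm, rear block 100 mm, tube caps 114 mm above the bench. Origin: centre of its footprint, at bench height when level. x points from the display side to the back, y to its left, z up (upright = level). At the start it leans about 0.06 rad (3.5 degrees) onto its short foot.
- heater_top (a point): Centre of the heater, 70 mm above its origin. Four black domed feet (dome radius 25 mm) stand at x = -105 or +105, y = -85 or +85 mm in the heater's frame. The one at x = -105, y = +85 (corner by the red display, on the side where the shim lies) is 8 mm short. The lean is a rotation about the diagonal through the two feet next to it, 132 mm from the short foot.
- short_foot (a point): Lowest point of the short foot, moving with the heater: on the bench at first, 8 mm up when level; raised further, the heater leans the other way. 25 mm inside the housing's left and front faces. Its dome lets the thin end slip under with a push of up to about 12 N.
- shim: Orange plastic wedge, 110 mm long, 56 wide, about 90 g, loose. Origin: centre of its underside; x points to the thin end. From the tip (x = +55 mm, 2 mm thick) a ramp rises evenly over 80 mm to 16 mm; the last 30 mm is a head 24 mm tall with an upright flat back at x = -55. It stays under the foot where it is left (friction).
- shim_tip (a point): Middle of the shim's thin end, at its underside; 30 to 60 mm from the foot at the start and roughly pointing at it. The ramp is 8 mm thick 34 mm behind the tip. A white line crosses it 59 mm behind the tip: pushed in square to the heater's left side, it lies below that side face when the heater is level.
- shim_back (a point): Centre of the shim's back face, 12 mm above its underside: the face to push.
- rack: Bystander: purple tube rack with tubes, 80 x 190 x 68 mm, origin at the centre of its underside.
- bottle: Bystander: amber bottle, 70 mm across, 120 mm tall, origin at the centre of its underside.
- tipbox: Bystander: grey and blue pipette tip box, 87 x 122 x 70 mm, origin at the centre of its underside.
Things that resemble listed ones, but are neither listed nor needed, are in the scene too. Several things have the shape of the shim; the one meant has the colours described above.

How it is judged:
On the way:
1. the shim's thin end is under the short foot while the heater still leans (contact force between shim and heater above 0.3 N and angle between heater's own z axis and vertical above 0.016 rad), for 0.02 s.
At the end, for the whole second after the job is handed in: The heater stands level to within 0.012 rad (0.7 degrees), the short foot rests on the shim's ramp (contact force above 0.3 N), and heater and shim are at rest (angle between heater's own z axis and vertical below 0.012 rad and contact force between shim and heater above 0.3 N and x of short_foot in the frame of shim between -0.025 and 0.053 m and y of short_foot in the frame of shim between -0.028 and 0.028 m and linear speed of each of heater, shim below 0.01 m/s); the robot touches nothing.
It fails at once if the shim was lifted off the bench or tipped over (height (world z) of shim_back above 0.024 m or angle between shim's own z axis and vertical above 0.35 rad).
It fails at once if the heater was lifted (height (world z) of heater above 0.015 m or angle between heater's own z axis and vertical above 0.12 rad).
It fails at once if the robot pushed hard on the heater (over 8 N) (contact force between any of the fingers, the arm and heater above 8 N).
It fails at once if the heater was shoved more than 30 mm out of its place (distance of heater from where it was at the start of the episode above 0.03 m).
It fails at once if the tube rack, the bottle or the tip box was moved more than 20 mm (distance of any of rack, bottle, tipbox from where it was at the start of the episode above 0.02 m).
It also fails if it takes over 37 s, if anything falls off the work surface, if the arm or the gripper's body presses on something with over 40 N, if the wrist force passes 120 N, or if a joint passes its speed limit or range.

## Working session

There is one attempt and no reset: what is moved stays moved. The work goes in short steps, Python scripts to look and compute and a tool call to move; the robot and the scene stay as the last step left them, time stands still between calls to the robot, and variables do not carry over. Pictures are saved under pics/ and viewed, and the job is handed in when it is done.

Besides the shell and the picture viewer there is one more tool, called after "Request:" as name(argument=value, ...), one argument or row to a line, values as JSON. servo_tool: Moves the arm, as the interface text tells. Its arguments: {"type":"object","properties":{"moves":{"type":"array"},"grip_force":{"type":"number"}},"required":["moves"]}

```bash
mkdir -p pics
cat > h.py <<'E'
import numpy as np,cv2
from workcell import env,optics,order,models
def f(p): return 200/np.tan(np.radians(p['vertical_fov'])/2)
def ray(p,uv):
    E=np.array(p['extrinsics']);F=f(p)
    d=np.array([(uv[0]-p['cx'])/F,-(uv[1]-p['cy'])/F,-1.0])
    R=E[:3,:3];return -R.T@E[:3,3],R.T@d
def at(p,uv,z):
    o,d=ray(p,uv);return o+d*(z-o[2])/d[2]
def proj(p,X):
    E=np.array(p['extrinsics']);c=E[:3,:3]@np.array(X)+E[:3,3];F=f(p)
    return np.array([p['cx']+F*c[0]/-c[2],p['cy']-F*c[1]/-c[2]])
E
python3 - <<'E'
from h import *
s=env.get_state();print(s)
for n in ['top','side']:
    p=optics.read_camera(n);cv2.imwrite(f'pics/{n}0.png',p['pixels'])
    print(n,{k:v for k,v in p.items() if k!='pixels'})
    for m in ['shim','heater','rack','bottle','tipbox']:
        for r in models.outline_of(m,p)[:4]: print(m,r['conf'],r['location'],r['pixels'].sum())
    for m in ['shim_tip','shim_back','short_foot','shim','heater','heater_top']:
        for r in models.pinpoint(m,p)[:4]: print('pt',m,r['conf'],r['location'],at(p,r['location'],0.07 if m=='heater_top' else 0.0).round(3))
E
```

```text
{'clock': 0.0, 'joint_pos': array([-1.33058934e+00,  3.14010773e-01,  4.49779709e-02,  1.30361623e+00,
        2.31487839e-06,  1.43119178e+00]), 'qvel': array([ 0.00073984,  0.00087204, -0.00030204,  0.00064311,  0.00012845,
       -0.00032289]), 'tau': array([ 2.32567854e-04, -4.80628252e+01,  2.98531741e+01,  1.94617471e-02,
       -1.08842273e-04,  5.41308651e-06]), 'tcp_pos': array([ 0.21304334, -0.53351803,  0.23040257]), 'orientation': array([-0.13282367, -0.69436202, -0.13413216,  0.69442625]), 'wrist_force': array([-0.44153037,  1.05808498, -0.13157055]), 'ft_torque': array([ 0.00799879, -0.00470231, -0.02789168]), 'finger_gap': 0.08524559915332226}
top {'vertical_fov': 42.77435229906514, 'cx': 326.5527923622095, 'cy': 200.3182590914579, 'extrinsics': array([[-0.01924758, -0.99980032, -0.00537206,  0.02467264],
       [ 0.98868313, -0.01983255,  0.14870216, -0.56404786],
       [-0.148779  , -0.00244911,  0.98886744, -1.26179142],
       [ 0.        ,  0.        ,  0.        ,  1.        ]]), 'shot': 1}
shim 0.86 [282.0, 213.0] 948
shim 0.76 [251.7, 264.2] 929
shim 0.71 [311
[... 1259 characters left out ...]
, 327.8] 3059
bottle 0.67 [207.8, 282.0] 866
tipbox 0.63 [354.7, 136.6] 704
pt shim_tip 0.97 [309.0, 226.6] [0.541 0.073 0.   ]
pt shim_tip 0.86 [355.8, 222.9] [ 0.406 -0.008  0.   ]
pt shim_tip 0.8 [313.2, 266.8] [0.462 0.208 0.   ]
pt shim_back 0.93 [348.8, 275.4] [0.354 0.191 0.   ]
pt shim_back 0.88 [295.1, 249.0] [0.541 0.173 0.   ]
pt shim_back 0.88 [333.8, 244.9] [0.438 0.107 0.   ]
pt short_foot 0.72 [312.6, 214.9] [0.552 0.021 0.   ]
pt shim 0.93 [332.5, 271.8] [0.403 0.2   0.   ]
pt shim 0.73 [346.1, 235.4] [0.416 0.055 0.   ]
pt shim 0.67 [300.5, 238.4] [0.545 0.128 0.   ]
pt heater 0.79 [292.8, 190.1] [ 0.668 -0.056 -0.   ]
pt heater_top 0.74 [291.4, 179.3] [ 0.662 -0.04   0.07 ]
```

Run:
```python
import cv2
a=cv2.imread('pics/top0.png');cv2.imwrite('pics/top0c.png',cv2.resize(a[110:310,120:400],(784,560),interpolation=cv2.INTER_CUBIC))
cv2.imwrite('pics/top0d.png',cv2.resize(a[190:300,230:350],(654,600),interpolation=cv2.INTER_CUBIC))
```

```text
(no output)
```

View pics/top0.png

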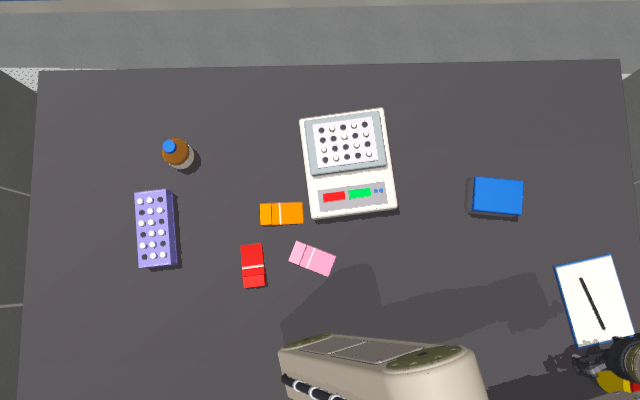

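View pics/side0.png

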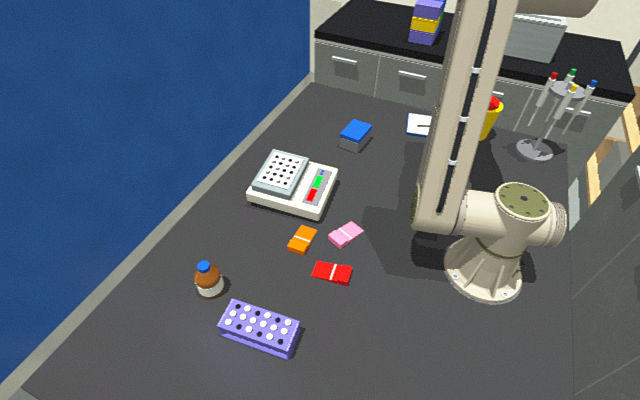

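```bash
ls pics
```

```text
side0.png
top0.png
top0c.png
top0d.png
```

View pics/top0d.png

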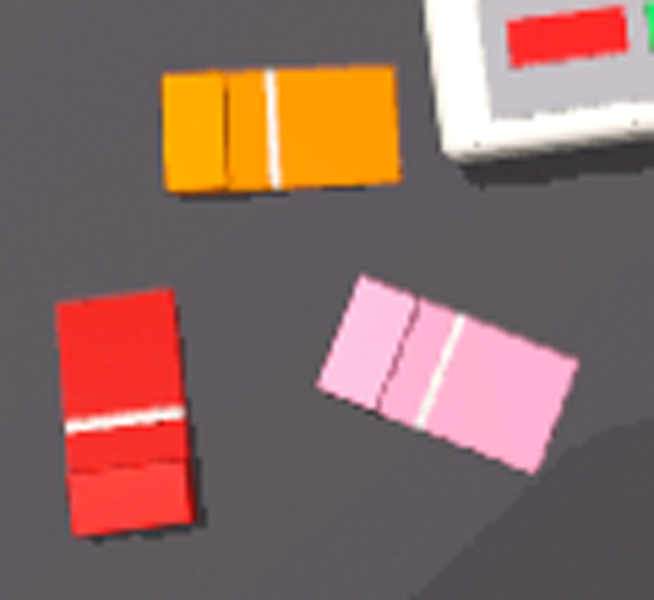

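Candidates for the shim: orange (282,213), red (252,265) and pink (312,258). The orange one is the one described. Next I'll measure it and the heater.

```bash
cat > meas.py <<'E'
from h import *
from scipy.optimize import least_squares
def orange(p):
    hsv=cv2.cvtColor(p['pixels'],cv2.COLOR_BGR2HSV)
    m=cv2.inRange(hsv,(11,170,120),(24,255,255))
    n,l,st,c=cv2.connectedComponentsWithStats(m)
    return m,l,st,c
P=[]
for n in ['top','side']:
    p=optics.read_camera(n); P.append(p)
# heater: fit via hull of outline mask
def pose(x,y,th,lean):
    Rz=cv2.Rodrigues(np.array([0,0,th]))[0]
    a=np.array([105*2,85*2,0.]);a/=np.linalg.norm(a) # diag (-105,-85)->(105,85)
    # lower the (-105,+85) corner
    R=cv2.Rodrigues(a*lean)[0]
    if (R@np.array([-.105,.085,0]))[2]>0: R=R.T
    return Rz@R,np.array([x,y,0])
E
python3 - <<'E'
from meas import *
for p,n in zip(P,['top','side']):
    m,l,st,c=orange(p)
    for i in range(1,len(st)):
        if st[i,4]>60: 
            cnt,_=cv2.findContours((l==i).astype(np.uint8),0,2)
            r=cv2.minAreaRect(np.vstack(cnt));print(n,st[i],c[i],cv2.boxPoints(r).round(1).tolist())
a=np.array
top=P[0]
q=lambda u,v:(230+u/5.45-.5,190+v/5.45-.5)
for uv,z in [((396,67),.002),((401,183),.002),((162,73),.024),((167,192),.024)]: print(at(top,q(*uv),z).round(4))
im=cv2.resize(P[0]['pixels'][100:230,290:410],(720,780)[0:2] if 0 else (552,598),interpolation=cv2.INTER_CUBIC);cv2.imwrite('pics/heat.png',im)
im=cv2.resize(P[1]['pixels'][140:260,240:360],(600,600),interpolation=cv2.INTER_CUBIC);cv2.imwrite('pics/heats.png',im)
E
```

```text
top [161 138  27  26 357] [175.97478992 152.15686275] [[157.6999969482422, 152.60000610351562], [175.0, 133.60000610351562], [192.0, 149.10000610351562], [174.8000030517578, 168.10000610351562]]
top [260 203  20  23 414] [268.98067633 213.74637681] [[258.79998779296875, 203.1999969482422], [277.70001220703125, 202.10000610351562], [279.0, 224.1999969482422], [260.1000061035156, 225.3000030517578]]
top [281 202  23  23 471] [291.64968153 212.89171975] [[280.0, 202.8000030517578], [301.8999938964844, 201.5], [303.1000061035156, 222.89999389648438], [281.29998779296875, 224.1999969482422]]
side [295 225  22  16 199] [305.78894472 232.33165829] [[294.79998779296875, 234.60000610351562], [298.70001220703125, 223.5], [316.3999938964844, 229.89999389648438], [312.5, 240.89999389648438]]
side [288 237  23  18 263] [297.90494297 245.51711027] [[286.29998779296875, 249.10000610351562], [290.79998779296875, 235.60000610351562], [310.0, 242.0], [305.5, 255.5]]
side [194 264  25  22 323] [206.85448916 276.52012384] [[191.6999969482422, 271.70001220703125], [215.0, 262.3999938964844], [221.8000030517578, 279.5], [198.5, 288.79998779296875]]
[0.5678 0.078  0.002 ]
[0.5115 0.0762 0.002 ]
[0.5639 0.1881 0.024 ]
[0.5071 0.1857 0.024 ]
```

View pics/heat.png

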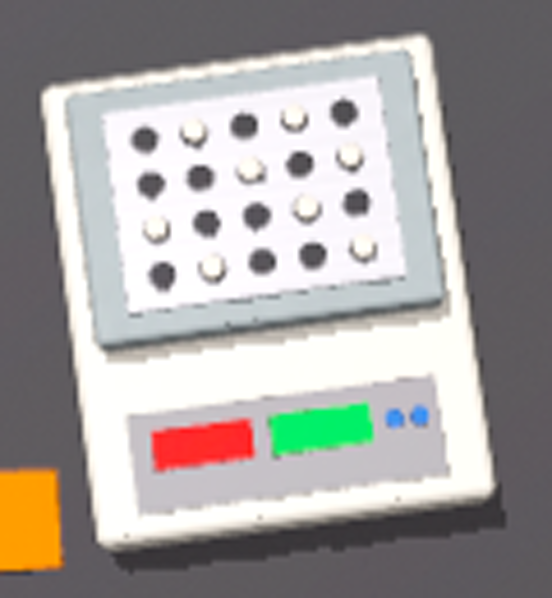

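View pics/heats.png

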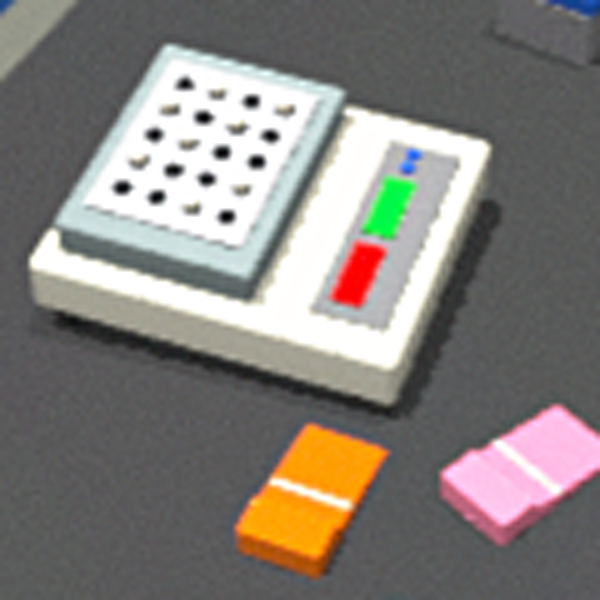

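```bash
cat > fit.py <<'E'
from h import *
from scipy.optimize import least_squares
import numpy as np
def R_of(th,lean):
    a=np.array([105.,85,0]);a/=np.linalg.norm(a)
    # rotation about a lowering (-105,85): a x r z = ax*ry-ay*rx>0 -> positive raises => use -lean
    return cv2.Rodrigues(np.array([0,0,th]))[0]@cv2.Rodrigues(-a*lean)[0]
C=np.array([[-.13,.11,.07],[-.13,-.11,.07],[.13,-.11,.07],[.13,.11,.07]])
def fit(p,px,lean):
    # axis passes through two long feet at z=0 => origin stays at z=0 on the axis
    r=lambda v:np.concatenate([proj(p,R_of(v[2],lean)@c+[v[0],v[1],0])-u for c,u in zip(C,px)])
    s=least_squares(r,[.66,-.04,0]);return s.x,s.fun
E
python3 - <<'E'
from fit import *
p=optics.read_camera('top')
px=[(290+u/4.6-.5,100+v/4.6-.5) for u,v in [(103,548),(495,495),(430,37),(43,90)]]
v,e=fit(p,px,.06);print(v,e.round(1))
foot=R_of(v[2],.06)@np.array([-.105,.085,.008])+[v[0],v[1],0];print('foot',foot.round(4))
for n in ['top','side']:
    q=optics.read_camera(n);print(n,'foot px',proj(q,foot).round(1))
    im=q['pixels'].copy()
    for c in C: cv2.circle(im,tuple(np.round(proj(q,R_of(v[2],.06)@c+[v[0],v[1],0])).astype(int).tolist()),2,(255,0,255),1)
    cv2.circle(im,tuple(np.round(proj(q,foot)).astype(int).tolist()),2,(0,255,255),-1)
    cv2.imwrite(f'pics/fit_{n}.png',cv2.resize(im[90:290,220:420],(600,600),interpolation=cv2.INTER_CUBIC))
h=np.hstack([cv2.imread('pics/fit_top.png'),cv2.imread('pics/fit_side.png')]);cv2.imwrite('pics/fit.png',cv2.resize(h,(800,400)))
E
```

```text
[ 0.65873799 -0.04422632  0.10867899] [-1.   0.5  1.1  0.4  0.6 -0.7 -0.7 -0.3]
foot [5.45e-01 2.91e-02 1.00e-04]
top foot px [320.9 210.1]
side foot px [313.5 217.2]
```

View pics/fit.png

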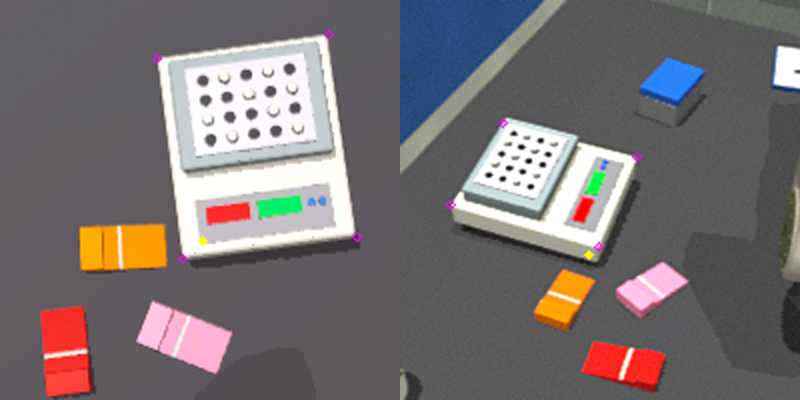

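```bash
cat >> h.py <<'E'
from scipy.spatial.transform import Rotation as Ro
def tool():
    s=env.get_state();q=s['orientation'];return s,Ro.from_quat([q[1],q[2],q[3],q[0]]).as_matrix()
def report():
    s,R=tool();print('t',s['clock'],'tcp',s['tcp_pos'].round(4),'gap',round(s['finger_gap'],4),'F',s['wrist_force'].round(2),'\nR cols',R.T.round(3).tolist());return s,R
E
python3 - <<'E'
from h import *
s,R=report()
d=np.array([.0042,-.110,0]);d/=np.linalg.norm(d)
zt=d; w=np.cross([0,0,1],d)
for name,yt in (('+',w),('-',-w)):
    a=np.arctan2(yt@R[:,2],yt@R[:,1]);print(name,'turn',a,'wrist joint',s['joint_pos'][5])
    M=R@Ro.from_rotvec([a,0,0]).as_matrix();print(M.round(3))
tgt=np.array([.5355,.187,0])-d*.035;print(tgt)
print(R.T@(np.array([tgt[0],tgt[1],.2])-s['tcp_pos'])*100)
E
```

```text
t 1.45 tcp [ 0.2132 -0.5341  0.2313] gap 0.0856 F [ 0.4  -0.46 -1.14] 
R cols [[0.0, -0.0, -1.0], [0.371, -0.929, 0.0], [-0.929, -0.371, -0.0]]
+ turn -1.2292432164053584 wrist joint 1.4312679819790284
[[ 0.     0.999  0.038]
 [-0.     0.038 -0.999]
 [-1.     0.     0.   ]]
- turn 1.9123494371844347 wrist joint 1.4312679819790284
[[ 0.    -0.999 -0.038]
 [-0.    -0.038  0.999]
 [-1.    -0.    -0.   ]]
[0.53416461 0.22197452 0.        ]
[  3.12699373 -58.32110677 -57.83617576]
```

Request:
servo_tool(
  moves=[
    [0, 0, 0, -0.1756, 0.3],
    [0, 0, 0, -0.1756, 0.3],
    [0, 0, 0, -0.1756, 0.3],
    [0, 0, 0, -0.1756, 0.3],
    [0, 0, 0, -0.1756, 0.3],
    [0, 0, 0, -0.1756, 0.3],
    [0, 0, 0, -0.1756, 0.3],
    [0, 3, 0, 0, 0.3],
    [0, 3, -4, 0, 0.3],
    [0, 3, -4, 0, 0.3],
  ],
)

```text
clock: 2.7
tcp_pos: [0.3007, -0.45, 0.231]
orientation: [0.509, 0.491, 0.509, -0.491]
wrist_force: [1.0, -0.6, 0.4]
finger_gap: 0.0299
```

Run:
```python
from h import *
s,R=report();print(s['joint_pos'].round(2))
print(R.T@(np.array([.534,.225,.2])-s['tcp_pos'])*100)
```

```text
t 2.7 tcp [ 0.3007 -0.45    0.231 ] gap 0.0299 F [ 0.97 -0.62  0.42] 
R cols [[0.0, 0.0, -1.0], [0.999, 0.037, 0.0], [0.037, -0.999, -0.0]]
[-1.13  0.25 -0.04  1.28  0.    0.4 ]
[  3.11371705  25.82606729 -66.58535435]
```

Request:
servo_tool(
  moves=[
    [0, 2.2, -5.5, 0, 0.4],
    [0, 2.2, -5.5, 0, 0.4],
    [0, 2.2, -5.5, 0, 0.4],
    [0, 2.2, -5.5, 0, 0.4],
    [0, 2.2, -5.5, 0, 0.4],
    [0, 2.2, -5.5, 0, 0.4],
    [0, 2.2, -5.5, 0, 0.4],
    [0, 2.2, -5.5, 0, 0.4],
    [0, 2.2, -5.5, 0, 0.4],
    [0, 2.2, -5.5, 0, 0.4],
  ],
)

```text
clock: 3.95
tcp_pos: [0.4994, 0.1093, 0.2316]
orientation: [0.51, 0.491, 0.509, -0.49]
wrist_force: [1.0, -0.9, 0.6]
finger_gap: 0.0259
```

Run:
```python
from h import *
s,R=report();print(s['joint_pos'].round(2))
print(R.T@(np.array([.534,.225,.02])-s['tcp_pos'])*100)
```

```text
t 3.95 tcp [0.4994 0.1093 0.2316] gap 0.0259 F [ 0.97 -0.9   0.59] 
R cols [[0.001, -0.0, -1.0], [0.999, 0.038, 0.001], [0.038, -0.999, 0.0]]
[ 0.06  0.19 -0.12  1.26 -0.    1.59]
[ 21.15748671   3.87398654 -11.43425815]
```

Request:
servo_tool(
  moves=[
    [0, 1.9, -5.7, 0, 0.4],
    [0, 1.9, -5.7, 0, 0.4],
    [4, 0, 0, 0, 0.4],
    [5, 0, 0, 0, 0.4],
    [5, 0, 0, 0, 0.4],
    [2, 0, 0, 0, 0.4],
    [0, 0, 0, 0, 0.4],
    [0, 0, 0, 0, 0.4],
    [0, 0, 0, 0, 0.4],
    [0, 0, 0, 0, 0.4],
  ],
)

```text
clock: 5.2
tcp_pos: [0.5333, 0.2229, 0.0725]
orientation: [0.51, 0.491, 0.509, -0.49]
wrist_force: [0.4, -0.2, -0.3]
finger_gap: 0.0255
```

Run:
```python
from h import *
s,R=report()
for n in ['side','wrist','top']:
    p=optics.read_camera(n);cv2.imwrite(f'pics/{n}1.png',p['pixels'])
h=np.hstack([cv2.imread('pics/wrist1.png'),cv2.resize(cv2.imread('pics/side1.png')[140:340,180:500],(640,400))]);cv2.imwrite('pics/b1.png',cv2.resize(np.vstack([h[:,:640],h[:,640:]]),(480,600)))
```

```text
t 5.2 tcp [0.5333 0.2229 0.0725] gap 0.0255 F [ 0.35 -0.22 -0.29] 
R cols [[0.002, 0.0, -1.0], [0.999, 0.038, 0.002], [0.038, -0.999, -0.0]]
```

View pics/b1.png

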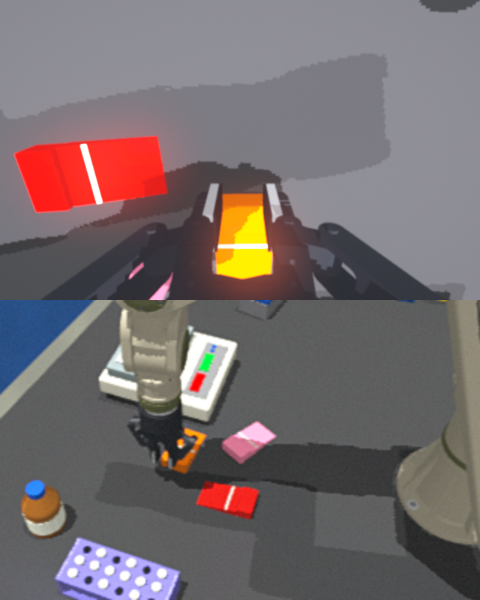

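The side view shows the shut fingers behind the orange shim's back, near (300,230) of the full image. The wrist view shows the shim centred between the fingers. Next I lower the tool to the middle of the back face.

Request:
servo_tool(
  moves=[
    [2, 0, 0, 0, 0.4],
    [2, 0, 0, 0, 0.4],
    [1, 0, 0, 0, 0.4],
    [0.6, 0, 0, 0, 0.4],
    [0.5, 0, 0, 0, 0.4],
    [0, 0, 0, 0, 0.4],
    [0, 0, 0.5, 0, 0.4],
    [0, 0, 0.5, 0, 0.4],
    [0, 0, 0.3, 0, 0.4],
    [0, 0, 0, 0, 0.4],
  ],
)

```text
clock: 6.6
tcp_pos: [0.5331, 0.2093, 0.0104]
orientation: [0.509, 0.491, 0.509, -0.49]
wrist_force: [0.5, 1.5, 0.8]
finger_gap: 0.0254
```

Run:
```python
from h import *
s,R=report()
for n in ['side','wrist','top']:
    p=optics.read_camera(n);cv2.imwrite(f'pics/{n}2.png',p['pixels'])
a=cv2.resize(cv2.imread('pics/side2.png')[180:290,250:360],(400,400),interpolation=2);b=cv2.resize(cv2.imread('pics/top2.png')[150:260,220:330],(400,400),interpolation=2);cv2.imwrite('pics/b2.png',np.hstack([a,b]))
```

```text
t 6.6 tcp [0.5331 0.2093 0.0104] gap 0.0254 F [0.5  1.46 0.8 ] 
R cols [[0.0, -0.0, -1.0], [0.999, 0.038, 0.0], [0.038, -0.999, 0.0]]
```

View pics/b2.png

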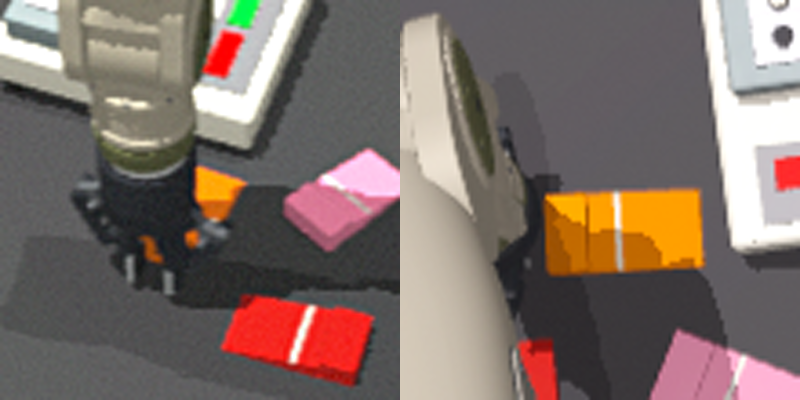

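View pics/wrist2.png

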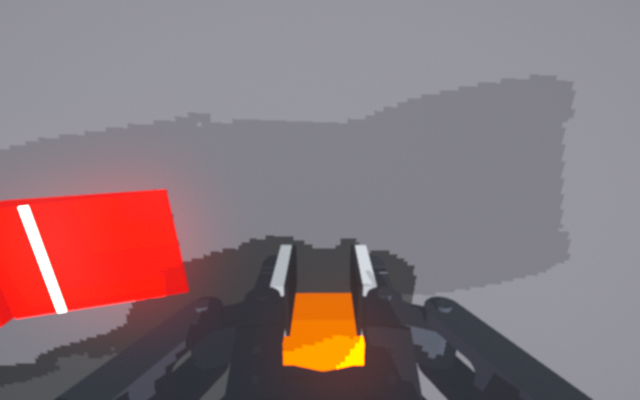

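Request:
servo_tool(
  moves=[
    [0, 0, 0.5, 0, 0.4],
    [0, 0, 0.5, 0, 0.4],
    [0, 0, 0.5, 0, 0.4],
    [0, 0, 0.5, 0, 0.4],
    [0, 0, 0.5, 0, 0.4],
    [0, 0, 0.5, 0, 0.4],
    [0, 0, 0.5, 0, 0.4],
    [0, 0, 0.5, 0, 0.4],
    [0, 0, 0.5, 0, 0.4],
    [0, 0, 0, 0, 0.4],
  ],
)

```text
clock: 8.0
tcp_pos: [0.5348, 0.1642, 0.0103]
orientation: [0.509, 0.49, 0.509, -0.491]
wrist_force: [-0.1, 0.2, 0.5]
finger_gap: 0.0257
```

```bash
cat > look.py <<'E'
import sys
from h import *
k=sys.argv[1]
s,R=report()
a=optics.read_camera('side');b=optics.read_camera('top')
for n,p in (('side',a),('top',b)):
  for m in ['shim_tip','shim_back','short_foot']:
    for r in models.pinpoint(m,p)[:2]: print(n,m,r['conf'],at(p,r['location'],0.012 if m=='shim_back' else 0).round(3))
cv2.imwrite('pics/top%s.png'%k,b['pixels']);cv2.imwrite('pics/side%s.png'%k,a['pixels'])
A=cv2.resize(a['pixels'][170:280,250:360],(400,400),interpolation=2);B=cv2.resize(b['pixels'][140:250,240:350],(400,400),interpolation=2);cv2.imwrite('pics/b%s.png'%k,np.hstack([A,B]))
E
python3 look.py 3
```

```text
t 8.0 tcp [0.5348 0.1642 0.0103] gap 0.0257 F [-0.12  0.19  0.5 ] 
R cols [[0.0, -0.0, -1.0], [0.999, 0.038, 0.0], [0.038, -0.999, 0.0]]
side shim_tip 0.9 [ 0.459  0.21  -0.   ]
side shim_tip 0.58 [0.404 0.007 0.   ]
side shim_back 0.67 [0.43  0.105 0.012]
side shim_back 0.6 [0.346 0.199 0.012]
side short_foot 0.68 [0.549 0.034 0.   ]
top shim_tip 0.94 [ 0.393 -0.001  0.   ]
top shim_back 0.57 [0.538 0.156 0.012]
top short_foot 0.81 [0.544 0.033 0.   ]
top short_foot 0.22 [0.697 0.398 0.   ]
```

View pics/b3.png

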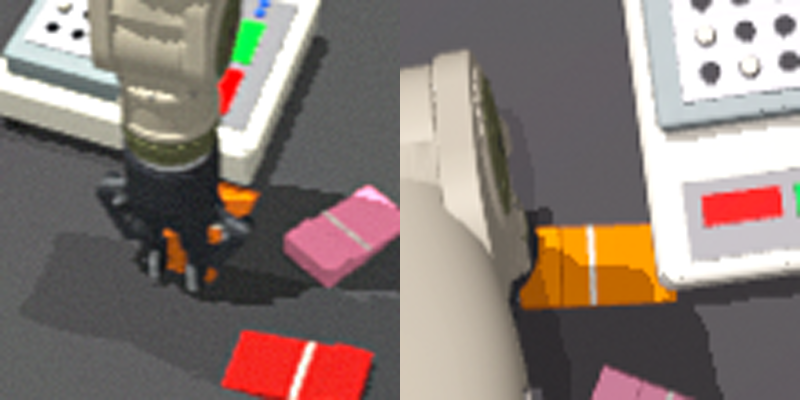

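Request:
servo_tool(
  moves=[
    [0, 0, 0.3, 0, 0.4],
    [0, 0, 0.3, 0, 0.4],
    [0, 0, 0.3, 0, 0.4],
    [0, 0, 0.3, 0, 0.4],
    [0, 0, 0.3, 0, 0.4],
    [0, 0, 0.3, 0, 0.4],
    [0, 0, 0.3, 0, 0.4],
    [0, 0, 0.3, 0, 0.4],
    [0, 0, 0.3, 0, 0.4],
    [0, 0, 0.3, 0, 0.4],
  ],
)

```text
clock: 9.65
tcp_pos: [0.5359, 0.1345, 0.0103]
orientation: [0.509, 0.49, 0.509, -0.49]
wrist_force: [-0.6, 4.7, 0.9]
finger_gap: 0.0258
```

```bash
python3 look.py 4
```

```text
t 9.65 tcp [0.5359 0.1345 0.0103] gap 0.0258 F [-0.59  4.75  0.87] 
R cols [[-0.0, 0.0, -1.0], [0.999, 0.038, -0.0], [0.038, -0.999, -0.0]]
side shim_tip 0.92 [ 0.4   -0.003  0.   ]
side shim_tip 0.63 [0.541 0.014 0.   ]
side shim_back 0.93 [0.347 0.206 0.012]
side shim_back 0.79 [0.434 0.112 0.012]
side short_foot 0.71 [0.562 0.02  0.   ]
top shim_tip 0.89 [0.388 0.002 0.   ]
top shim_tip 0.75 [0.54  0.017 0.   ]
top shim_back 0.72 [0.529 0.128 0.012]
top shim_back 0.56 [0.433 0.102 0.012]
top short_foot 0.92 [0.55  0.023 0.   ]
```

View pics/b4.png

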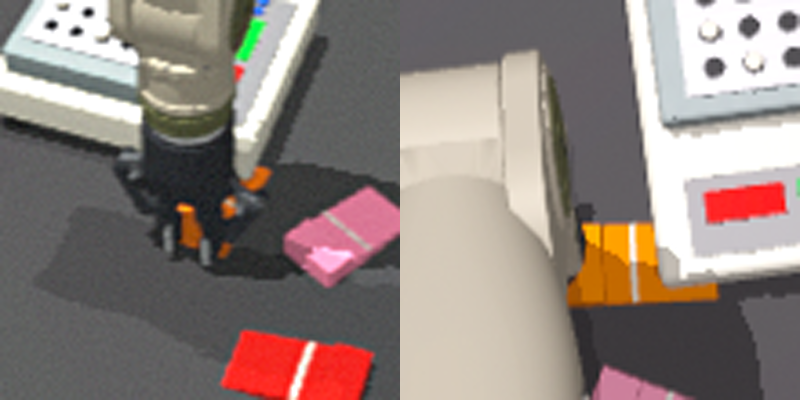

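Request:
servo_tool(
  moves=[
    [0, 0, 0.2, 0, 0.4],
    [0, 0, 0.2, 0, 0.4],
    [0, 0, 0.2, 0, 0.4],
    [0, 0, 0.2, 0, 0.4],
    [0, 0, 0.2, 0, 0.4],
    [0, 0, 0.2, 0, 0.4],
    [0, 0, 0.2, 0, 0.4],
    [0, 0, 0.1, 0, 0.4],
    [0, 0, 0, 0, 0.4],
    [0, 0, 0, 0, 0.4],
  ],
)

```text
clock: 11.3
tcp_pos: [0.5364, 0.1195, 0.0102]
orientation: [0.51, 0.49, 0.509, -0.491]
wrist_force: [0.1, 3.6, 0.1]
finger_gap: 0.0253
```

```bash
python3 look.py 5
```

```text
t 11.3 tcp [0.5364 0.1195 0.0102] gap 0.0253 F [0.12 3.62 0.1 ] 
R cols [[-0.0, -0.001, -1.0], [0.999, 0.038, -0.0], [0.038, -0.999, 0.001]]
side shim_tip 0.97 [0.407 0.015 0.   ]
side shim_tip 0.69 [0.459 0.214 0.   ]
side shim_back 0.82 [0.434 0.107 0.012]
side shim_back 0.75 [0.349 0.206 0.012]
side short_foot 0.57 [0.552 0.015 0.   ]
top shim_tip 0.92 [ 0.398 -0.001  0.   ]
top shim_tip 0.88 [ 0.542 -0.004  0.   ]
top shim_back 0.84 [0.436 0.104 0.012]
top shim_back 0.77 [0.539 0.11  0.012]
top short_foot 0.81 [0.549 0.033 0.   ]
top short_foot 0.68 [0.532 0.112 0.   ]
```

View pics/b5.png

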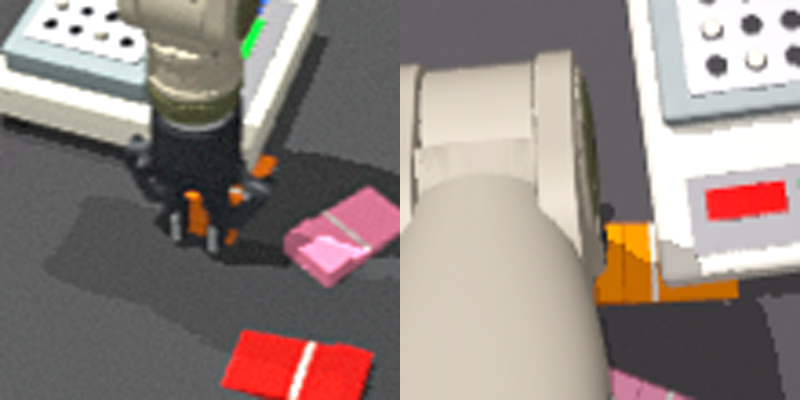

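Request:
servo_tool(
  moves=[
    [0, 0, -1, 0, 0.4],
    [0, 0, -2, 0, 0.4],
    [0, 0, -2, 0, 0.4],
    [-4, 0, 0, 0, 0.4],
    [-5, 0, 0, 0, 0.4],
    [-5, 0, 0, 0, 0.4],
    [-2, -5, -3, 0, 0.4],
    [0, -5, -3, 0, 0.4],
    [0, 0, 0, 0, 0.4],
    [0, 0, 0, 0, 0.4],
  ],
)

```text
clock: 12.95
tcp_pos: [0.4324, 0.2269, 0.1706]
orientation: [0.51, 0.49, 0.51, -0.49]
wrist_force: [-0.0, 0.0, 0.4]
finger_gap: 0.0256
```

```bash
python3 look.py 6;python3 - <<'E'
import cv2
a=cv2.imread('pics/top6.png');cv2.imwrite('pics/h6.png',cv2.resize(a[100:230,290:410],(552,598),interpolation=cv2.INTER_CUBIC))
E
```

```text
t 12.95 tcp [0.4324 0.2269 0.1706] gap 0.0256 F [-0.    0.01  0.44] 
R cols [[0.001, -0.0, -1.0], [0.999, 0.04, 0.001], [0.04, -0.999, 0.0]]
side shim_tip 0.96 [ 0.407  0.017 -0.   ]
side shim_tip 0.7 [0.45  0.221 0.   ]
side shim_back 0.85 [0.43  0.104 0.012]
side shim_back 0.65 [0.355 0.199 0.012]
top shim_tip 0.82 [0.452 0.215 0.   ]
top shim_tip 0.79 [ 0.395 -0.005  0.   ]
top shim_back 0.93 [0.536 0.116 0.012]
top shim_back 0.92 [0.433 0.094 0.012]
top short_foot 0.74 [0.548 0.029 0.   ]
```

View pics/b6.png

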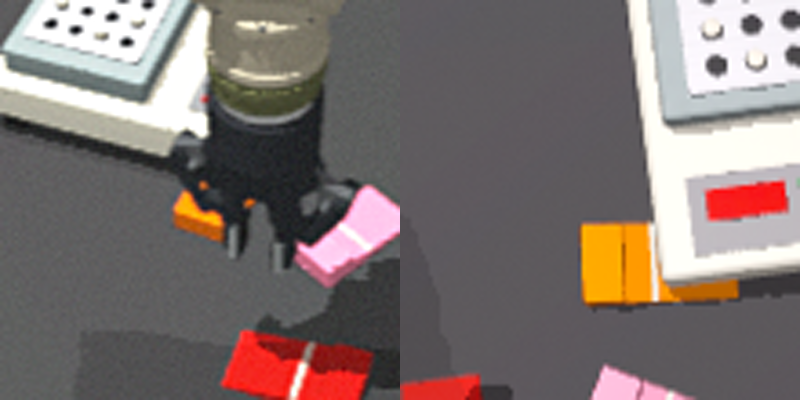

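View pics/h6.png

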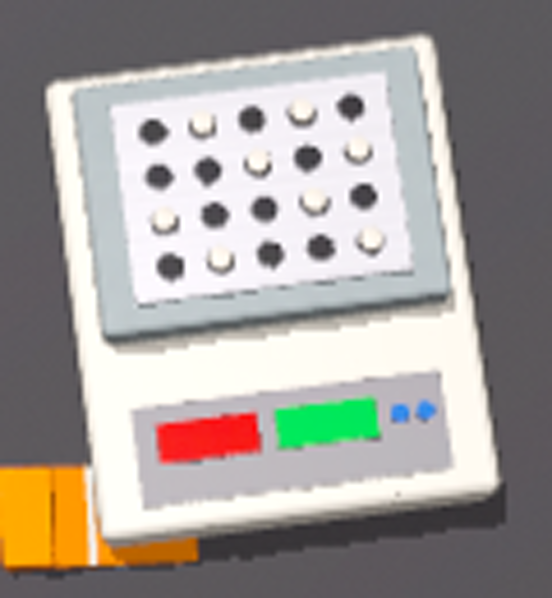

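```bash
cat > lean.py <<'E'
import sys
from fit import *
p=optics.read_camera('top') if len(sys.argv)>1 and sys.argv[1]=='new' else optics.read_camera('top')
I0=cv2.imread('pics/top0.png');I1=p['pixels']
g0=cv2.cvtColor(I0,6);g1=cv2.cvtColor(I1,6)
v0=np.array([.65874,-.04423,.10868]);R0=R_of(v0[2],.06);t0=np.array([v0[0],v0[1],0])
m=np.zeros_like(g0);
c=lambda x,y,z:proj(p,R0@np.array([x,y,z])+t0)
quad=np.array([c(*k) for k in [(-.13,.11,.07),(-.13,-.11,.07),(.13,-.11,.07),(.13,.11,.07)]])
cv2.fillConvexPoly(m,np.round(quad).astype(int),255);m=cv2.dilate(m,np.ones((5,5)))
K=cv2.goodFeaturesToTrack(g0,120,.03,3,mask=m).astype(np.float32)
K1,st,er=cv2.calcOpticalFlowPyrLK(g0,g1,K,None,winSize=(9,9),maxLevel=2)
Kb,st2,_=cv2.calcOpticalFlowPyrLK(g1,g0,K1,None,winSize=(9,9),maxLevel=2)
ok=(st.ravel()==1)&(np.linalg.norm(K-Kb,axis=2).ravel()<.2)
pts=[];uv=[]
for a,b in zip(K[ok][:,0],K1[ok][:,0]):
    o,d=ray(p,a+0.0);o2=R0.T@(o-t0);d2=R0.T@d
    def hit(z): return o2+d2*(z-o2[2])/d2[2]
    X=hit(.1)
    block=-.03<X[0]<.12 and abs(X[1])<.10
    Y=hit(.1) if block else hit(.07)
    if not block and Y[0]>-.06: continue   # only front deck
    pts.append(Y);uv.append(b)
pts=np.array(pts);uv=np.array(uv);print(len(pts))
def res(v): return np.concatenate([proj(p,R_of(v[2],v[3])@X+[v[0],v[1],0])-u for X,u in zip(pts,uv)])
s=least_squares(res,[*v0,.02],loss='soft_l1',f_scale=.2)
cov=np.linalg.inv(s.jac.T@s.jac)*np.median(np.abs(res(s.x)))**2*2
print('pose',s.x.round(4),'sd',np.sqrt(np.diag(cov)).round(4),'medres',np.median(np.abs(res(s.x))).round(3))
v=s.x;ft=R_of(v[2],v[3])@np.array([-.105,.085,.008])+[v[0],v[1],0];print('foot',ft.round(4))
E
python3 lean.py
python3 - <<'E'
from h import *
p=optics.read_camera('top')
for u,z in [((197,562),.002),((95,566),.0123),((2,565),.024)]: print(at(p,(290+u[0]/4.6-.5,100+u[1]/4.6-.5),z).round(4))
c=lambda u,v:(240+(u-400)*.275-.4,140+v*.275-.4)
for u,z in [((739,299),.002),((582,223),.024),((583,302),.024)]: print(at(p,c(*u),z).round(4))
E
```

```text
77
pose [ 0.6586 -0.0441  0.109  -0.0025] sd [0.0003 0.0003 0.001  0.0055] medres 0.095
foot [0.545  0.029  0.0083]
[ 5.137e-01 -3.000e-04  2.000e-03]
[0.5114 0.0574 0.0123]
[0.5118 0.109  0.024 ]
[ 0.5133 -0.0016  0.002 ]
[0.5675 0.1092 0.024 ]
[0.5109 0.109  0.024 ]
```

The flow fit, the tip-to-foot distance and the white line all say the heater is nearly level. I'll clear the arm from the side view for one independent check.

Request:
servo_tool(
  moves=[
    [-4, -3, 0, 0, 0.4],
    [-3, -3, 3, 0, 0.4],
    [0, 0, 6, 0, 0.4],
    [0, 0, 6, 0, 0.4],
    [0, 0, 6, 0, 0.4],
    [0, 0, 6, 0, 0.4],
    [0, 0, 6, 0, 0.4],
    [0, 0, 6, 0, 0.4],
    [0, 0, 6, 0, 0.4],
    [0, 0, 0, 0, 0.4],
  ],
)

```text
clock: 14.7
tcp_pos: [0.3895, -0.2302, 0.2399]
orientation: [0.508, 0.492, 0.508, -0.492]
wrist_force: [0.4, 0.1, 1.4]
finger_gap: 0.0255
```

```bash
python3 look.py 7; python3 lean.py
python3 - <<'E'
from fit import *
a=cv2.imread('pics/side0.png')[150:260,235:345];b=cv2.imread('pics/side7.png')[150:260,235:345]
cv2.imwrite('pics/s07.png',np.hstack([cv2.resize(x,(400,400),interpolation=2) for x in (a,b)]))
E
```

```text
t 14.7 tcp [ 0.3895 -0.2302  0.2399] gap 0.0255 F [0.37 0.11 1.4 ] 
R cols [[0.0, -0.001, -1.0], [0.999, 0.032, 0.0], [0.032, -0.999, 0.001]]
side shim_tip 0.98 [0.411 0.007 0.   ]
side shim_tip 0.63 [0.464 0.205 0.   ]
side shim_back 0.94 [0.535 0.111 0.012]
side shim_back 0.94 [0.357 0.202 0.012]
side short_foot 0.69 [0.557 0.023 0.   ]
top shim_tip 0.93 [ 0.391 -0.009  0.   ]
top shim_tip 0.71 [0.453 0.209 0.   ]
top shim_back 0.85 [0.341 0.211 0.012]
top shim_back 0.74 [0.535 0.11  0.012]
top short_foot 0.83 [0.548 0.022 0.   ]
76
pose [ 0.6586 -0.044   0.1089 -0.0029] sd [0.0004 0.0004 0.001  0.0056] medres 0.098
foot [0.545  0.029  0.0084]
```

View pics/s07.png

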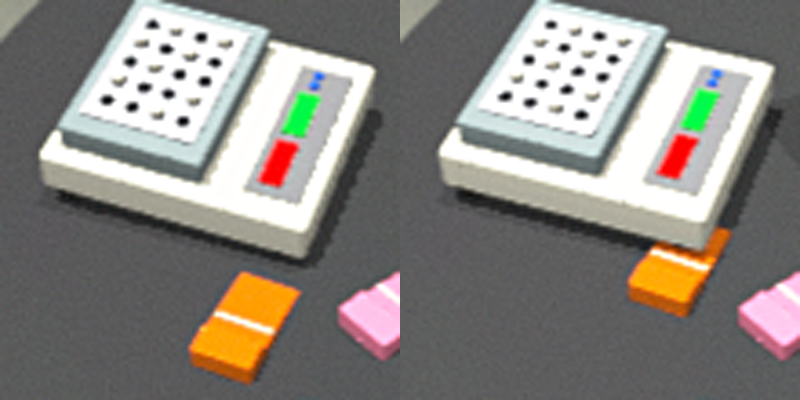

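Run:
```python
from fit import *
v0=np.array([.65874,-.04423,.10868]);R0=R_of(v0[2],.06);t0=np.array([v0[0],v0[1],0])
obs=[]
for n in ['top','side']:
    p=optics.read_camera(n);I0=cv2.imread(f'pics/{n}0.png')
    g0=cv2.cvtColor(I0,6);g1=cv2.cvtColor(p['pixels'],6)
    m=np.zeros_like(g0);quad=np.array([proj(p,R0@c+t0) for c in C]);cv2.fillConvexPoly(m,np.round(quad).astype(int),255)
    K=cv2.goodFeaturesToTrack(g0,150,.02,3,mask=m).astype(np.float32)
    K1,st,_=cv2.calcOpticalFlowPyrLK(g0,g1,K,None,winSize=(9,9),maxLevel=2)
    Kb,_,_=cv2.calcOpticalFlowPyrLK(g1,g0,K1,None,winSize=(9,9),maxLevel=2)
    ok=np.linalg.norm(K-Kb,axis=2).ravel()<.2
    for a,b in zip(K[ok][:,0],K1[ok][:,0]):
        o,d=ray(p,a);o2=R0.T@(o-t0);d2=R0.T@d;h=lambda z:o2+d2*(z-o2[2])/d2[2]
        X=h(.1);Y=h(.07)
        if -.03<X[0]<.12 and abs(X[1])<.1: obs.append((p,X,b,n))
        elif -.13<Y[0]<-.06 and abs(Y[1])<.11: obs.append((p,Y,b,n))
def fitit(ob):
    res=lambda v:np.concatenate([proj(p,R_of(v[2],v[3])@X+[v[0],v[1],0])-u for p,X,u,_ in ob])
    s=least_squares(res,[*v0,.02],loss='soft_l1',f_scale=.2);sd=np.sqrt(np.diag(np.linalg.inv(s.jac.T@s.jac)))*np.median(abs(res(s.x)))*1.5
    print(len(ob),s.x.round(4),sd.round(4))
fitit(obs);fitit([o for o in obs if o[3]=='side'])
```

```text
132 [ 0.6589 -0.0444  0.1087  0.0025] [0.0001 0.0001 0.0006 0.002 ]
45 [ 0.6592 -0.0448  0.1097  0.005 ] [0.0001 0.0001 0.001  0.0017]
```

Run:
```python
from h import *
report();print(order.hand_in())
```

```text
t 15.25 tcp [ 0.3897 -0.2255  0.2405] gap 0.0259 F [-0.53 -0.44  0.63] 
R cols [[0.0, -0.0, -1.0], [0.999, 0.039, 0.0], [0.039, -0.999, 0.0]]
the job is handed in; nothing more can be done
None
```

I pushed the orange shim about 78 mm flat along the bench, thin end first, under the heater's short foot. I then backed the arm away and handed the job in at about 15 s. `hand_in` gives no verdict, so these are my last checks:

- **Level:** the heater's lean fell from 0.06 rad to about 0.0025 ± 0.002 rad, fitting both cameras together. The two cameras disagreed slightly: the top view alone gave -0.003 ± 0.006 and the side view alone gave 0.005 ± 0.002. All are within the 0.012 rad limit.
- **Shim position:** the foot sits about 30 mm behind the tip, a few mm off the shim's centreline. The shim's white line is about 3 mm outside the heater's left face, so the shim stands slightly short of its nominal depth. This should still be within tolerance.
- **Heater:** it moved less than 1 mm. The push force I read between moves was at most about 5 N, and the tool was only directed at the shim.
- **Not measured:** I did not check the contact force between foot and shim directly. I inferred it from the push force and the raised corner. I did not re-measure the tube rack, bottle or tip box, but the arm never came near them.

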